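Take the left-hand knob off the bench trimmer

TASK

The trimmer's abrasive disc is due for a change: unscrew the black knob in the middle of the disc (left-hand thread: it loosens clockwise seen from above), feeling for the moment when the thread lets go and never pulling, pressing or twisting hard against it. Then lift the knob off and stand it gently, grip bar up, in the empty compartment of the steel tray, leaving the instruments beside it where they are.

Things in the scene. Friction and masses are not known exactly. Their poses are not given: they have to be found in the camera images.
- knob_bar (a point): Black knob, 160 g: a round hub 48 mm wide, 34 mm tall, with an upright grip bar on top, 46 mm long, 14 mm thick, 34 mm tall. This point is on the knob's axis in the bar: 24 mm above the hub's top, 10 mm below the bar's top, 58 mm above the knob's underside. x runs along the bar (both ways alike), y across it, z up. At the start it is about 61 mm above the disc.
- knob_foot (a point): Centre of the same knob's underside, axes as knob_bar. Two lugs in the hub run under a left-hand thread that rises 8 mm per turn clockwise. Turning takes 0.1 to 0.3 N m; left alone it stays put. It lets go after 0.6 to 1.9 rad clockwise from the start: not visible, differs each time. Before that it cannot be lifted.
- spindle_axis (a point): Point on the trimmer's upright, locked spindle at the disc's top, 84 mm above the table; z up. The spindle ends 26 mm higher, inside the knob: raised 30 mm, a freed knob is off it. A sprung washer under the knob pushes it up with 5 to 12 N: held by the thread until the lugs are clear, then it raises the knob some 2 mm or, if the knob is held low, pushes the gripper up.
- trimmer: White bench trimmer, fixed, housing 240 (x) by 200 (y) by 70 mm tall, with a flat disc 120 mm wide on top and a fence 98 mm tall at its +x edge. Origin: centre of the underside. The knob's lugs are clear of its thread over only 0.25 rad; turned further clockwise, or anticlockwise at the tight end, they meet a hard stop. Adding over about 20 N to it is too hard.
- tray_empty (a point): Centre of the floor of the empty compartment of the steel tray (200 by 280 mm, fixed, walls 28 mm tall, 4 mm thick). A wall 20 mm tall parts it from the other compartment, which holds three instruments. Inside it measures 192 mm along this point's x and 134 mm along its y; floor 4 mm above the table; z up.
- probe: Slim steel instrument 145 mm long, 11 mm thick, lying in the tray's other compartment. Origin near its middle, on its underside; x along it. Leave alone.
- spreader: Slim instrument with a yellow handle, 145 mm long, 11 mm thick, in the tray's other compartment. Origin near its middle; x along it. Leave alone.
- scaler: Slim grey instrument, 145 mm long, 11 mm thick, in the tray's other compartment. Origin near its middle; x along it. Leave alone.

How it is judged:
By the outcome, as a careful person would: the job done as asked, in the order asked, and still so for the second after the job is handed in, with the robot touching nothing.
It also fails if it takes over 54 s, if anything falls off the work surface, if the arm or the gripper's body presses on something with over 40 N, if the wrist force passes 120 N, or if a joint passes its speed limit or range.

ROBOT

A 6-joint arm with a two-finger parallel gripper is mounted at the origin on the work surface. World frame = base frame: x ahead of the robot, y to its left, z up, the work surface at z = 0. Lengths are in m, angles in rad, forces in N, time in s.
With the tool pointing down it reaches from about 0.35 to 0.725 m from the base axis. Payload 6 kg.
Tool frame: the origin (TCP) lies midway between the tips of the shut fingers; the grasp point (between the pads) lies 19 mm behind it (grip_point_offset is the distance from the TCP to the grasp point, in m); x points along the fingers, y is the direction in which the jaws open and shut, and the axes are right-handed (so a half turn about x gives the same grasp; the last joint's range is limited). The gripper opens to 85 mm and grips with 20 to 120 N. Pads are 22 mm wide; open, the fingers measure 114 mm over their backs; the gripper's body (76 mm by 85 mm) begins 54 mm behind the grasp point. The pads swing forward as they close: fully open they stand 13 mm farther back than shut.
Start: joints at [1.566, 0.04, 0.085, 0, -1.615, -0.334], TCP at [0.199, 0.566, 0.231] pointing down, gripper open.
Joint ranges: [-2.56, 2.56], [-1.29, 2.01], [-1.08, 1.49], [-3.29, 1.98], [-2.81, -0.18], [-2.99, 2.99]. Speed limits (rad/s): [2.57, 2.57, 3.01, 3.14, 3.14, 3.14].

INTERFACE

Orientations are given as a rotation vector (axis times angle).
In Python, from workcell import state, camera, camera_params, job_done, grip_point_offset gives the robot as it stands.
- The arm moves only by the shell command python3 -m inch 'ROWS' [FORCE]. ROWS is JSON, one flat list of numbers, 7 for each row, row after row: the shift along the tool's x, y, z in cm, then the turn, a rotation vector about the tool's x, y, z in degrees, then the opening, from -1 (shut) to 1 (fully open). In form: [tx, ty, tz, wx, wy, wz, gripper, tx, ty, tz, wx, wy, wz, gripper, ...]. A call has 1 to 12 rows; each row shifts and turns the commanded pose from where the row before left it, along the tool's axes as they then stand; what a row does not reach is not made up. A row lasts 1/10 s, in which the tool goes at most 50 mm and 8.59 degrees, less where a joint would pass 70% of its speed; a pose out of reach is approached as far as the arm can. A call with a gripper value outside its range is refused whole. The fingers move at their own pace and stop on an object; FORCE is the grip in N (left out, the last holds). Time passes only in rows, so rows that do not move let the fingers close. It gives the time, the measured TCP pose, the force and the opening at its end, in the units of the state.
- state(): the state, without advancing time (a new reading comes with each control period).
- camera(name): name is "scene" or "top" or "wrist"; returns the picture (420x560x3 uint8, blue, green, red); there is no depth.
- camera_params(name): a dict with "camera_matrix" (3x3 intrinsics, pixels), "camera_from_world" (4x4, takes a point from world to camera coordinates). Camera axes: x right, y up, looking along -z (the intrinsics and any distortion apply to the point x, -y, -z); pixel columns grow to the right and rows downward; lengths in m; the calibration is good to about 2 mm. A picture is of the moment at which its call begins: read the wrist's pose just before it. camera_params takes no time and is no camera call; for the wrist camera it gives the pose at the moment of the call.
- job_done(): hands the job in, once; it reports no verdict.
The state is a dict: "clock": time; "q": joint angles; "qd": joint speeds; "tau": joint torques, N m; "position": TCP position; "tool_rot": TCP orientation; "contact_force": force on the tool from outside, world axes, zero at the start; "wrist_torque": the same for the moment, N m; "opening": finger opening in m.
Only numpy, scipy, OpenCV 4.12 (cv2) and the standard library are available. Lean on these libraries where they do the work, as an engineer would, in place of code of your own. Each camera call takes 0.05 s, during which the arm holds its last target.

## Working session

There is one attempt and no reset: what is moved stays moved. The work goes in short steps, Python scripts to look and compute and a shell command to move; the robot and the scene stay as the last step left them, time stands still between calls to the robot, and variables do not carry over. Pictures are saved under pics/ and viewed, and the job is handed in when it is done.

```bash
ls; mkdir -p pics; python3 - <<'E'
from workcell import *
import cv2
s=state();print(s)
print(grip_point_offset if not callable(grip_point_offset) else grip_point_offset())
for n in("scene","top","wrist"):
    p=camera_params(n);print(n,p)
    cv2.imwrite(f"pics/{n}0.png",camera(n))
E
```

```text
pics
{'clock': 0.0, 'q': array([ 1.56571720e+00,  4.08314518e-02,  8.37970579e-02, -4.58770584e-04,
       -1.61548051e+00, -3.33677209e-01]), 'qd': array([ 0.00155714,  0.00144443, -0.00038986,  0.00052335,  0.00074253,
       -0.00098581]), 'tau': array([-1.23795389e-04, -3.68208325e+01,  3.47425675e+01,  6.93238378e+00,
       -5.31164740e-03,  8.26958342e-06]), 'position': array([0.19921644, 0.56561841, 0.23026112]), 'tool_rot': array([-2.03819116,  0.35040452,  2.03854491]), 'contact_force': array([0.10824015, 0.28768015, 0.26566314]), 'wrist_torque': array([-0.02791534,  0.00919111, -0.0443616 ]), 'opening': 0.0852139226332648}
0.0187
scene {'camera_matrix': array([[468.78909238,   0.        , 278.98295976],
       [  0.        , 468.78909238, 218.46449426],
       [  0.        ,   0.        ,   1.        ]]), 'camera_from_world': array([[-0.23478481,  0.97204252,  0.00307048,  0.15061312],
       [-0.59841176, -0.14702674,  0.7875827 ,  0.22401641],
       [ 0.76601531,  0.18307505,  0.61620132, -1.58300204],
       [ 0.        ,  0.        ,  0.        ,  1.        ]])}
top {
[... 184 characters left out ...]
_world': array([[-0.02295008, -0.99923899,  0.03153926, -0.01433087],
       [ 0.99402132, -0.01943903,  0.10744181, -0.5315193 ],
       [-0.10674696,  0.0338165 ,  0.99371099, -0.94289621],
       [ 0.        ,  0.        ,  0.        ,  1.        ]])}
wrist {'camera_matrix': array([[349.18217816,   0.        , 277.37546335],
       [  0.        , 349.18217816, 206.87478126],
       [  0.        ,   0.        ,   1.        ]]), 'camera_from_world': array([[-0.33203263, -0.94326363,  0.00283805,  0.5983469 ],
       [ 0.90753858, -0.32027462, -0.27165767,  0.03419702],
       [ 0.25715376, -0.08762357,  0.96238976, -0.37922368],
       [ 0.        ,  0.        ,  0.        ,  1.        ]])}
```

View pics/scene0.png

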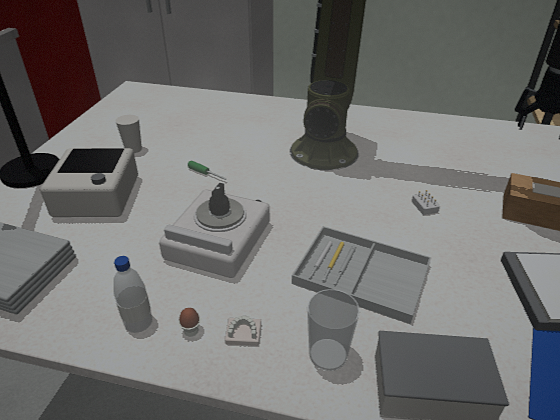

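View pics/top0.png

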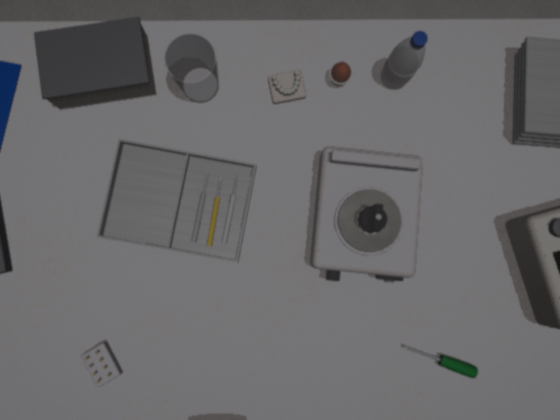

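View pics/wrist0.png

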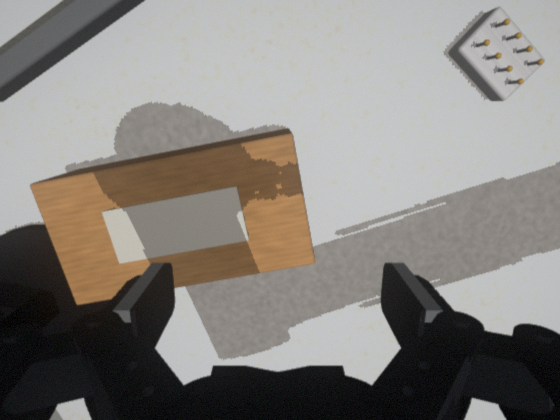

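The scene picture shows the trimmer with the knob near (219,200) and the tray near (362,270). In the top picture the knob is near (373,218) and the empty compartment near (145,195). The wrist view shows only a wooden box. Next I'll zoom in.

```bash
python3 - <<'E'
import cv2,numpy as np
t=cv2.imread('pics/top0.png');s=cv2.imread('pics/scene0.png')
a=cv2.resize(t[140:290,300:440],None,fx=4,fy=4,interpolation=cv2.INTER_CUBIC)
cv2.imwrite('pics/ktop.png',cv2.convertScaleAbs(a,alpha=2))
b=cv2.resize(s[170:280,150:290],None,fx=5,fy=5,interpolation=cv2.INTER_CUBIC)
cv2.imwrite('pics/kscene.png',cv2.convertScaleAbs(b,alpha=1.6))
c=cv2.resize(t[130:270,90:270],None,fx=4,fy=4,interpolation=cv2.INTER_CUBIC)
cv2.imwrite('pics/tray.png',cv2.convertScaleAbs(c,alpha=1.8))
E
```

```text
(no output)
```

View pics/ktop.png

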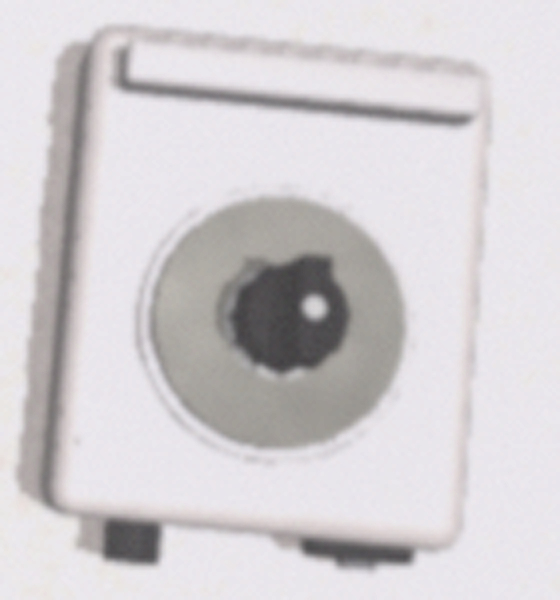

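View pics/kscene.png

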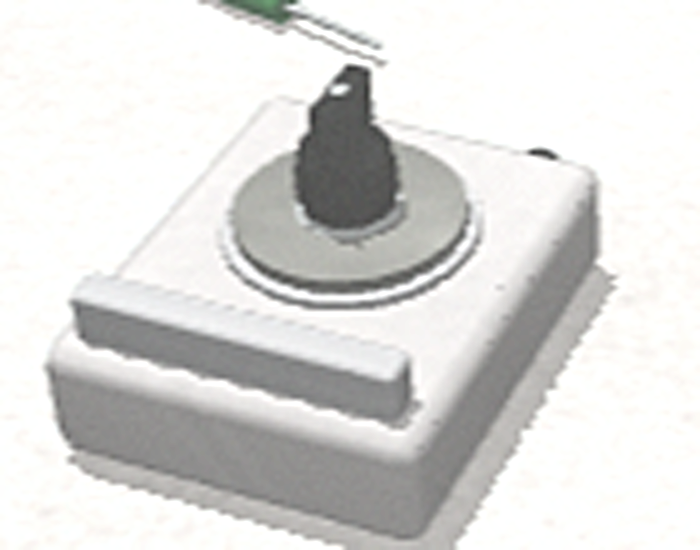

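View pics/tray.png

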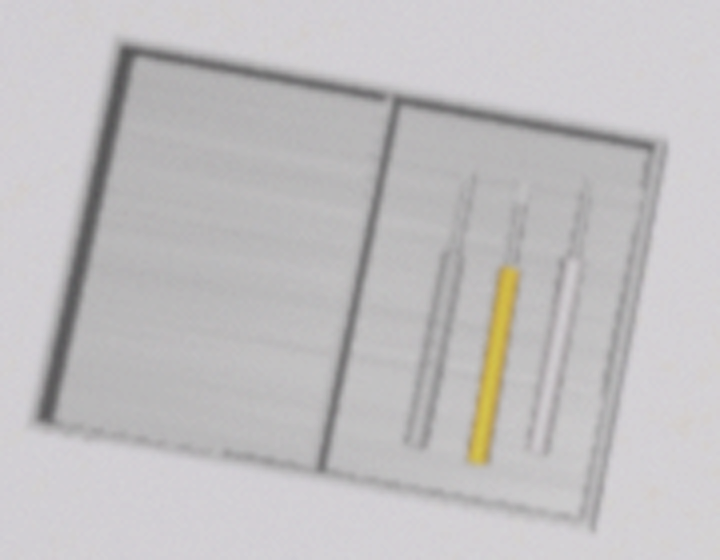

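```bash
cat > h.py <<'E'
import numpy as np,cv2
from workcell import *
from scipy.spatial.transform import Rotation as R
def ray(P,u,v,z):
    K,T=P["camera_matrix"],P["camera_from_world"]
    d=np.linalg.solve(K,[u,v,1.]);d=np.array([d[0],-d[1],-d[2]])
    c=-T[:3,:3].T@T[:3,3];w=T[:3,:3].T@d
    return c+w*(z-c[2])/w[2]
def proj(P,X):
    K,T=P["camera_matrix"],P["camera_from_world"]
    p=(np.atleast_2d(X)@T[:3,:3].T+T[:3,3])*[1,-1,-1]
    p=p@K.T;return p[:,:2]/p[:,2:]
E
python3 - <<'E'
from h import *
P=camera_params("top");f=lambda x,y,x0,y0,s=4:((x+.5)/s-.5+x0,(y+.5)/s-.5+y0)
print(camera_params("wrist")["camera_from_world"][:3,3])
for n,(x,y),z in [("disc",(279,322),.084),("dL",(153,322),.084),("dR",(405,322),.084),("dT",(279,197),.084),("dB",(279,448),.084),("dot",(314,306),.155),("hubctr",(285,318),.11)]:
    print(n,ray(P,*f(x,y,300,140),z).round(4))
for n,(x,y),z in [("TL",(122,42),.028),("TR",(664,142),.028),("BR",(594,526),.028),("BL",(38,424),.028),("divT",(394,100),.02),("divB",(321,470),.02)]:
    print(n,ray(P,*f(x,y,90,130),z).round(4))
S=camera_params("scene")
g=lambda x,y:((x+.5)/5-.5+150,(y+.5)/5-.5+170)
print("disc scene",ray(S,*g(350,213),.084), "bartop",ray(S,*g(355,68),.155))
s=state();Rm=R.from_rotvec(s["tool_rot"]).as_matrix();print(Rm.round(3))
T=camera_params("wrist")["camera_from_world"];c=-T[:3,:3].T@T[:3,3]
print("cam in tool",Rm.T@(c-s["position"]),"view",Rm.T@(-T[2,:3]))
E
```

```text
[ 0.59844467  0.03418463 -0.37922516]
disc [ 0.5026 -0.1873  0.084 ]
dL [ 0.5038 -0.1278  0.084 ]
dR [ 0.5014 -0.2471  0.084 ]
dT [ 0.562  -0.1899  0.084 ]
dB [ 0.4435 -0.1849  0.084 ]
dot [ 0.5034 -0.1878  0.155 ]
hubctr [ 0.5022 -0.1846  0.11  ]
TL [0.678  0.2958 0.028 ]
TR [0.6227 0.0258 0.028 ]
BR [0.4317 0.0634 0.028 ]
BL [0.4876 0.3341 0.028 ]
divT [0.6481 0.1618 0.02  ]
divB [0.4624 0.1981 0.02  ]
disc scene [ 0.50452076 -0.1869932   0.084     ] bartop [ 0.47929193 -0.18760896  0.155     ]
[[-0.    -0.332 -0.943]
 [-0.001 -0.943  0.332]
 [-1.     0.001 -0.   ]]
cam in tool [-0.1421448   0.00050042 -0.06997288] view [0.96234967 0.00132621 0.27181124]
```

```bash
cat >> h.py <<'E'
def sil(P,c,zf,yaw,up=4,shape=(420,560)):
    m=np.zeros((shape[0],shape[1]),np.uint8)
    a=np.linspace(0,2*np.pi,48,endpoint=False)
    hub=np.vstack([np.c_[c[0]+.024*np.cos(a),c[1]+.024*np.sin(a),np.full(48,z)] for z in(zf,zf+.034)])
    x=np.array([np.cos(yaw),np.sin(yaw),0]);y=np.array([-x[1],x[0],0])
    o=np.array([c[0],c[1],0])
    bar=np.array([o+sx*.023*x+sy*.007*y+[0,0,z] for sx in(-1,1) for sy in(-1,1) for z in(zf+.034,zf+.068)])
    for X in(hub,bar):
        q=cv2.convexHull(proj(P,X).astype(np.float32))
        cv2.fillConvexPoly(m,np.round(q*16).astype(np.int32),255,shift=4,lineType=cv2.LINE_AA)
    return m
E
python3 - <<'E'
from h import *
for n,box,ext in(("top",(190,255,345,400),.0),("scene",(170,230,200,245),0)):
    im=cv2.imread(f'pics/{n}0.png');g=im.max(2).astype(float);r0,r1,c0,c1=box
    P=camera_params(n)
    for th in(45,70):
      res=[]
      dark=(g<th)[r0:r1,c0:c1]
      print(n,th,dark.sum())
      for yaw in np.radians(np.arange(0,180,5)):
        for dx in np.arange(-.004,.0041,.002):
          for dy in np.arange(-.004,.0041,.002):
            m=sil(P,(.503+dx,-.187+dy),.087,yaw)[r0:r1,c0:c1]/255.
            res.append((np.abs(m-dark).sum(),np.degrees(yaw),dx,dy))
      res.sort();print([tuple(np.round(r,3)) for r in res[:8]])
E
```

```text
top 45 514
[(np.float64(208.776), np.float64(25.0), np.float64(0.002), np.float64(0.0)), (np.float64(209.075), np.float64(15.0), np.float64(0.0), np.float64(-0.002)), (np.float64(209.329), np.float64(20.0), np.float64(0.002), np.float64(0.0)), (np.float64(210.063), np.float64(20.0), np.float64(0.002), np.float64(-0.002)), (np.float64(210.118), np.float64(15.0), np.float64(0.002), np.float64(0.0)), (np.float64(210.341), np.float64(25.0), np.float64(0.002), np.float64(-0.002)), (np.float64(210.435), np.float64(15.0), np.float64(0.002), np.float64(-0.002)), (np.float64(210.6), np.float64(10.0), np.float64(0.0), np.float64(-0.002))]
top 70 726
[(np.float64(127.106), np.float64(175.0), np.float64(0.0), np.float64(0.0)), (np.float64(129.784), np.float64(170.0), np.float64(0.0), np.float64(0.0)), (np.float64(130.616), np.float64(0.0), np.float64(0.0), np.float64(0.0)), (np.float64(130.824), np.float64(170.0), np.float64(0.0), np.float64(0.002)), (np.float64(132.584), np.float64(45.0), np.float64(0.002), np.float64(0.002)), (np.float64(132.643), np.float64(40.0), np.float64(0.002), np.float6
[... 767 characters left out ...]
float64(25.0), np.float64(0.004), np.float64(-0.004))]
scene 70 534
[(np.float64(166.459), np.float64(5.0), np.float64(-0.004), np.float64(-0.002)), (np.float64(168.596), np.float64(5.0), np.float64(-0.002), np.float64(-0.002)), (np.float64(171.973), np.float64(10.0), np.float64(-0.004), np.float64(-0.002)), (np.float64(172.42), np.float64(0.0), np.float64(-0.004), np.float64(-0.002)), (np.float64(172.502), np.float64(0.0), np.float64(-0.002), np.float64(-0.002)), (np.float64(173.902), np.float64(5.0), np.float64(0.0), np.float64(0.0)), (np.float64(175.329), np.float64(5.0), np.float64(-0.002), np.float64(0.0)), (np.float64(176.035), np.float64(10.0), np.float64(-0.002), np.float64(-0.002))]
```

```bash
python3 -m inch '[-0.1,3.58,-3.16,0,0,0,1, -0.1,3.58,-3.16,0,0,0,1, -0.1,3.58,-3.16,0,0,0,1, -0.1,3.58,-3.16,0,0,0,1, -0.1,3.58,-3.16,0,0,0,1, -0.1,3.58,-3.16,0,0,0,1, -0.1,3.58,-3.16,0,0,0,1, -0.1,3.58,-3.16,0,0,0,1, -0.1,3.58,-3.16,0,0,0,1, -0.1,3.58,-3.16,0,0,0,1, -0.1,3.58,-3.16,0,0,0,1, -0.1,3.58,-3.16,0,0,0,1]' 30
python3 -m inch '[-0.1,3.58,-3.16,0,0,0,1, -0.1,3.58,-3.16,0,0,0,1, -0.1,3.58,-3.16,0,0,0,1, -0.1,3.58,-3.16,0,0,0,1, -0.1,3.58,-3.16,0,0,0,1, 0,0,0,-6.5,0,0,1, 0,0,0,-6.5,0,0,1, 0,0,0,-6.4,0,0,1,0,0,0,0,0,0,1,0,0,0,0,0,0,1]'
python3 - <<'E'
from h import *
s=state();print(s["q"].round(3),R.from_rotvec(s["tool_rot"]).as_matrix().round(3))
P=camera_params("wrist");im=camera("wrist");cv2.imwrite('pics/w1.png',cv2.convertScaleAbs(im,alpha=1.3))
np.save('w1.npy',im)
import pickle;pickle.dump(P,open('w1.pkl','wb'))
print(proj(P,[[.503,-.187,.084],[.503,-.187,.155]]))
E
```

```text
clock: 1.35
position: [0.4144, 0.0328, 0.2435]
tool_rot: [-2.038, 0.347, 2.037]
contact_force: [1.1, 0.8, -0.7]
opening: 0.0856
clock: 2.35
position: [0.5037, -0.1866, 0.2482]
tool_rot: [-2.22, 0.003, 2.22]
contact_force: [-0.4, 0.0, 1.0]
opening: 0.0853
[ 0.02  -0.124 -0.044  0.    -1.651  1.548] [[-0.    -0.003 -1.   ]
 [-0.    -1.     0.003]
 [-1.     0.     0.   ]]
[[276.45921395 189.51382751]
 [276.34330209 212.19010716]]
```

View pics/w1.png

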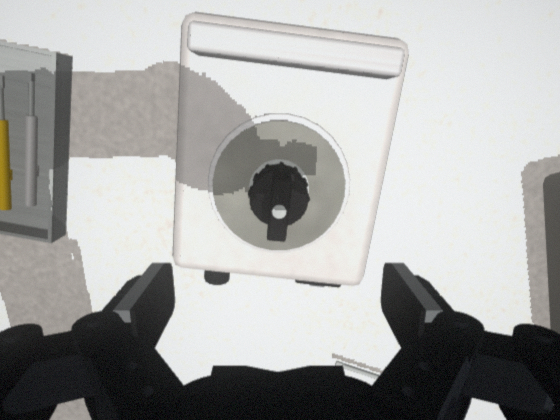

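The wrist view shows the disc centred near (279,182). The dot on the bar's top is at (279,212), against (276,212) predicted. The bar runs nearly vertically in the image. I'll zoom in to measure it.

```bash
python3 - <<'E'
from h import *
import pickle
P=pickle.load(open('w1.pkl','rb'));im=np.load('w1.npy')
cv2.imwrite('pics/w1z.png',cv2.resize(cv2.convertScaleAbs(im[140:250,210:350],alpha=2.2),None,fx=5,fy=5,interpolation=cv2.INTER_CUBIC))
E
```

```text
(no output)
```

View pics/w1z.png

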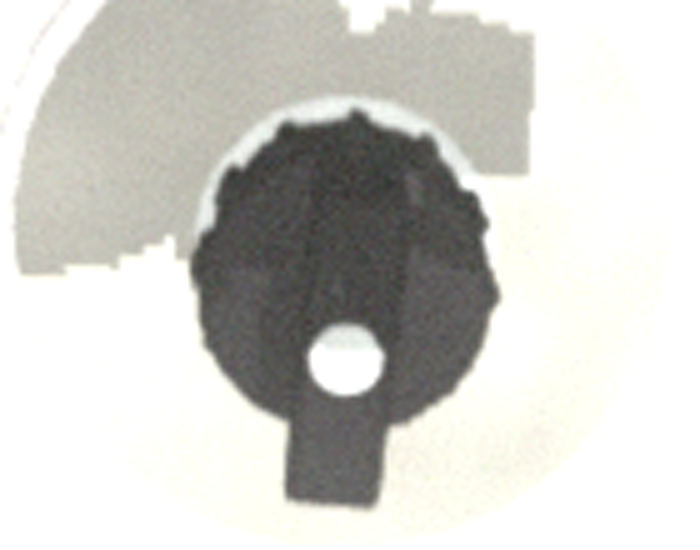

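```bash
python3 - <<'E'
from h import *
import pickle
P=pickle.load(open('w1.pkl','rb'))
f=lambda x,y:((x+.5)/5-.5+210,(y+.5)/5-.5+140)
for n,x,y in(("dot",346,360),("near",333,503),("nl",286,500),("nr",378,506),("far",361,190),("fl",316,190),("fr",410,190)):
    print(n,ray(P,*f(x,y),.155).round(4))
# disc
import cv2
for n,u,v in(("disc L",210,182),("disc R",348,182),("T",279,116),("B",279,249)):print(n,ray(P,u,v,.084).round(4))
E
```

```text
dot [ 0.5034 -0.1887  0.155 ]
near [ 0.482  -0.1868  0.155 ]
nl [ 0.4824 -0.1801  0.155 ]
nr [ 0.4815 -0.1933  0.155 ]
far [ 0.5277 -0.1908  0.155 ]
fl [ 0.5277 -0.1847  0.155 ]
fr [ 0.5277 -0.1975  0.155 ]
disc L [ 0.5101 -0.1276  0.084 ]
disc R [ 0.5097 -0.251   0.084 ]
T [ 0.567  -0.1894  0.084 ]
B [ 0.4454 -0.1892  0.084 ]
```

```bash
python3 -m inch '[3,0.17,-0.03,4.8,0,0,1, 3,0,0,0,0,0,1, 3,0,0,0,0,0,1, 2,0,0,0,0,0,0.6, 1.0,0,0,0,0,0,0.3,0,0,0,0,0,0,0,0,0,0,0,0,0,-0.2,0,0,0,0,0,0,-0.2]' 30
python3 - <<'E'
from h import *
s=state();print(s["contact_force"].round(2),s["wrist_torque"].round(3),s["opening"])
P=camera_params("wrist");im=camera("wrist");cv2.imwrite('pics/w2.png',cv2.convertScaleAbs(im,alpha=2))
cv2.imwrite('pics/s2.png',cv2.resize(cv2.convertScaleAbs(camera("scene")[130:260,130:310],alpha=1.7),None,fx=4,fy=4))
E
```

```text
clock: 3.2
position: [0.5049, -0.1885, 0.1301]
tool_rot: [-2.181, 0.092, 2.176]
contact_force: [0.5, -0.6, -0.4]
opening: 0.0339
[ 0.47 -0.58 -0.43] [-0.023  0.002 -0.034] 0.0339312226154388
```

View pics/w2.png

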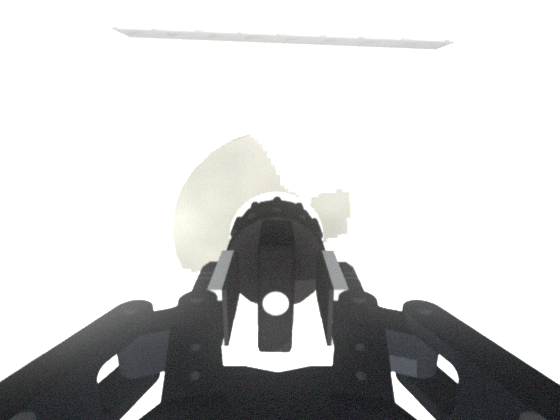

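View pics/s2.png

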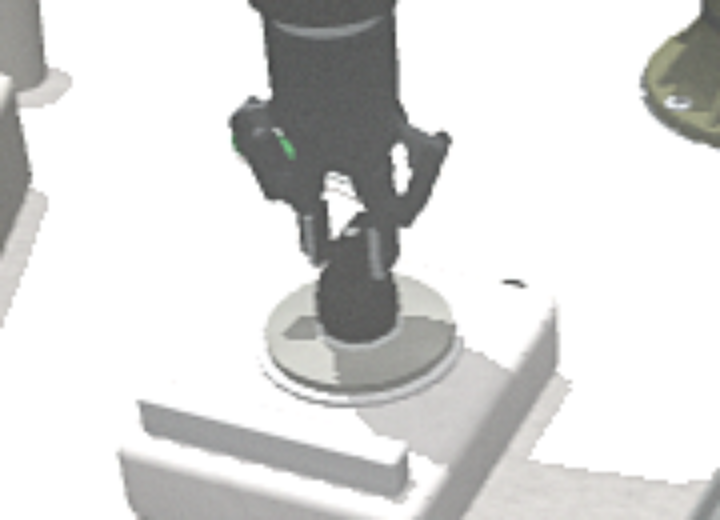

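```bash
python3 - <<'E'
from h import *
P=camera_params("wrist");s=state();Rm=R.from_rotvec(s["tool_rot"]).as_matrix();print(s["position"],Rm.round(3).tolist())
for n,u,v in(("dot",275.5,303),("nl",258,350),("nr",293,350),("fl",260,224),("fr",293,224)):
    X=ray(P,u,v,.155);print(n,X.round(4),(Rm.T@(X-s["position"])*1000).round(1))
E
```

```text
[ 0.50467198 -0.18844392  0.12961932] [[0.002, -0.084, -0.996], [-0.0, -0.996, 0.084], [-1.0, 0.0, -0.002]]
dot [ 0.5038 -0.1886  0.155 ] [-25.4   0.2   0.8]
nl [ 0.4836 -0.1799  0.155 ] [-25.4  -6.7  21.6]
nr [ 0.4825 -0.1936  0.155 ] [-25.4   7.   21.6]
fl [ 0.5355 -0.1858  0.155 ] [-25.3  -5.2 -30.5]
fr [ 0.5345 -0.1974  0.155 ] [-25.3   6.4 -30.5]
```

```bash
python3 -m inch '[0.12,0.02,0.08,0,0,0,-0.4, 0,0,0,0,0,0,-1, 0,0,0,0,0,0,-1,0,0,0,0,0,0,-1,0,0,0,0,0,0,-1]' 35
python3 - <<'E'
from h import *
for i in range(2):
 s=state();print(s["position"].round(4),s["contact_force"].round(2),s["wrist_torque"].round(3),s["opening"],s["q"].round(3))
 im=camera("wrist")
cv2.imwrite('pics/w3.png',cv2.convertScaleAbs(im,alpha=2))
E
```

```text
clock: 3.8
position: [0.5034, -0.1883, 0.1274]
tool_rot: [-2.179, 0.091, 2.178]
contact_force: [-0.5, 2.1, 2.8]
opening: 0.0136
[ 0.5034 -0.1883  0.1274] [-0.47  2.05  2.76] [1.03  0.203 0.053] 0.013573643697056399 [ 0.016 -0.115 -0.255 -0.    -1.43   1.471]
[ 0.5034 -0.1883  0.1274] [-0.65  2.79  2.76] [1.063 0.266 0.011] 0.013308847295060981 [ 0.016 -0.115 -0.255 -0.    -1.43   1.471]
```

View pics/w3.png

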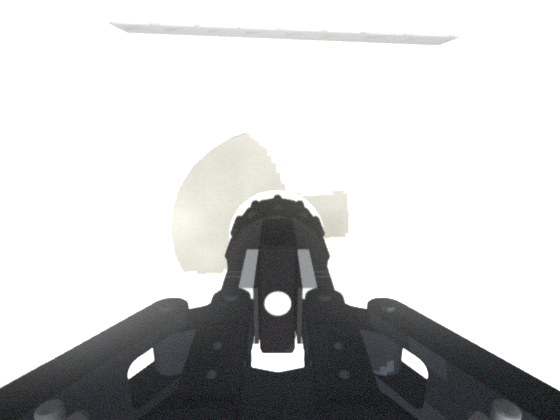

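```bash
cat > st.py <<'E'
from h import *
s=state();Rm=R.from_rotvec(s["tool_rot"]).as_matrix();y=np.degrees(np.arctan2(Rm[1,1],Rm[0,1]))
print("cw",round((-95.0-y)%360,2) if (-95-y)%360<350 else round((-95-y)%360-360,2),"p",(s["position"]*1000).round(2),"F",s["contact_force"].round(1),"T",s["wrist_torque"].round(2),"op",round(s["opening"]*1000,2),"tilt",np.degrees(Rm[:2,0]).round(2))
E
python3 st.py; for k in 1; do python3 -m inch '[-0.006,0,0,4,0,0,-1,-0.009,0,0,4,0,0,-1,-0.009,0,0,4,0,0,-1,0,0,0,0,0,0,-1]'; python3 st.py;done
```

```text
cw -0.2 p [ 503.38 -188.31  127.37] F [-1.   3.6  3.4] T [1.11 0.29 0.03] op 13.51 tilt [0.02 0.01]
clock: 4.3
position: [0.5033, -0.1888, 0.1276]
tool_rot: [-2.064, 0.306, 2.063]
contact_force: [-0.0, 0.5, 1.6]
opening: 0.0133
cw 11.85 p [ 503.26 -188.83  127.63] F [-0.   0.5  1.6] T [ 0.27  0.27 -0.1 ] op 13.34 tilt [ 0.01 -0.04]
```

```bash
python3 -m inch '[-0.009,0,0,4,0,0,-1,-0.009,0,0,4,0,0,-1,-0.009,0,0,4,0,0,-1,-0.009,0,0,4,0,0,-1,0,0,0,0,0,0,-1]'; python3 st.py; python3 - <<'E'
from h import *
cv2.imwrite('pics/w4.png',cv2.convertScaleAbs(camera("wrist"),alpha=2))
E
```

```text
clock: 4.8
position: [0.5031, -0.189, 0.1279]
tool_rot: [-1.897, 0.559, 1.897]
contact_force: [-2.0, -0.8, 2.4]
opening: 0.0132
cw 27.77 p [ 503.09 -189.03  127.94] F [-2.  -0.8  2.4] T [-0.28  0.51 -0.1 ] op 13.22 tilt [-0.02 -0.06]
```

View pics/w4.png

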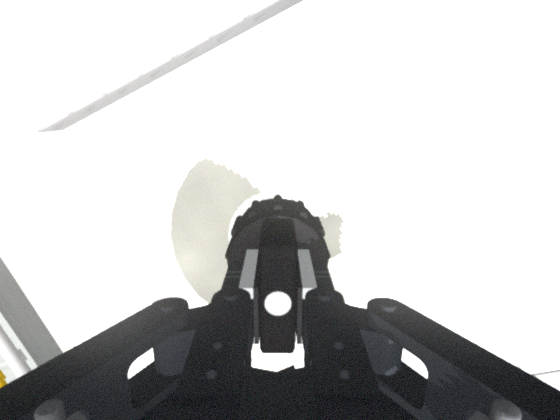

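```bash
python3 -m inch '[-0.009,0,0,4,0,0,-1,0,0,0,0,0,0,-1]'>/dev/null; python3 st.py; python3 -m inch '[-0.009,0,0,4,0,0,-1,0,0,0,0,0,0,-1]'>/dev/null; python3 st.py
```

```text
cw 31.73 p [ 503.07 -189.03  128.05] F [-2.5 -1.6  2.6] T [-0.7   0.66 -0.06] op 13.36 tilt [-0.02 -0.06]
cw 35.69 p [ 503.08 -188.87  128.07] F [-2.6 -2.   3.4] T [-0.63  0.85 -0.06] op 13.79 tilt [-0.02 -0.04]
```

```bash
python3 -m inch '[-0.009,0,0,4,0,0,-1,0,0,0,0,0,0,-1]'>/dev/null; python3 st.py; 
```

```text
cw 39.67 p [ 503.14 -188.75  128.19] F [-2.7 -1.6  3.8] T [-0.59  0.87 -0.07] op 12.94 tilt [-0.01 -0.03]
```

```bash
python3 -m inch '[-0.010,0,0,4,0,0,-1,0,0,0,0,0,0,-1]'>/dev/null; python3 st.py; python3 -m inch '[-0.010,0,0,4,0,0,-1,0,0,0,0,0,0,-1]'>/dev/null; python3 st.py
```

```text
cw 43.65 p [ 503.22 -188.69  128.27] F [-2.3 -1.7  4.4] T [-0.65  0.87  0.01] op 13.56 tilt [-0.   -0.03]
cw 47.64 p [ 503.29 -188.61  128.36] F [-2.5 -1.6  3.7] T [-0.57  0.82 -0.06] op 13.25 tilt [ 0.01 -0.02]
```

```bash
python3 -m inch '[-0.010,0,0,4,0,0,-1,0,0,0,0,0,0,-1]'>/dev/null; python3 st.py; 
```

```text
cw 51.64 p [ 503.35 -188.58  128.46] F [-1.4 -0.7  3.9] T [-0.47  0.74 -0.04] op 13.53 tilt [ 0.02 -0.01]
```

```bash
python3 -m inch '[-0.03,0,0,0,0,0,-1,0,0,0,0,0,0,-1]'>/dev/null; python3 st.py; python3 -m inch '[-0.0,0,0,4,0,0,-1,0,0,0,0,0,0,-1]'>/dev/null; python3 st.py
```

```text
cw 51.67 p [ 503.34 -188.54  128.51] F [-1.5 -1.6  2.5] T [-0.7   0.46 -0.02] op 13.51 tilt [ 0.01 -0.01]
cw 55.76 p [ 503.37 -188.45  128.6 ] F [-1.4 -0.9  2.7] T [-0.51  0.43 -0.11] op 13.24 tilt [ 0.01 -0.  ]
```

```bash
python3 -m inch '[-0.010,0,0,4,0,0,-1,0,0,0,0,0,0,-1]'>/dev/null; python3 st.py; python3 -m inch '[-0.010,0,0,4,0,0,-1,0,0,0,0,0,0,-1]'>/dev/null; python3 st.py
```

```text
cw 59.71 p [ 503.35 -188.42  128.64] F [-0.9 -0.8  2.3] T [-0.47  0.39 -0.13] op 13.72 tilt [0.01 0.  ]
cw 63.68 p [ 503.43 -188.36  128.78] F [-0.6 -1.2  2.9] T [-0.35  0.29 -0.05] op 12.95 tilt [0.02 0.01]
```

```bash
python3 -m inch '[-0.010,0,0,4,0,0,-1,0,0,0,0,0,0,-1]'>/dev/null; python3 st.py; 
```

```text
cw 67.65 p [ 503.44 -188.32  128.89] F [-0.7  0.2  3.4] T [-0.16  0.18 -0.06] op 12.89 tilt [0.02 0.01]
```

```bash
python3 -m inch '[-0.010,0,0,4,0,0,-1,0,0,0,0,0,0,-1]'>/dev/null; python3 st.py; python3 -m inch '[-0.010,0,0,4,0,0,-1,0,0,0,0,0,0,-1]'>/dev/null; python3 st.py
```

```text
cw 71.64 p [ 503.55 -188.3   129.07] F [ 0.8 -0.2  3. ] T [-0.03 -0.01 -0.06] op 13.27 tilt [0.04 0.01]
cw 75.63 p [ 503.76 -188.26  129.28] F [1.3 0.5 3. ] T [ 0.09 -0.4  -0.06] op 13.46 tilt [0.07 0.01]
```

```bash
python3 -m inch '[-0.010,0,0,4,0,0,-1,0,0,0,0,0,0,-1]'>/dev/null; python3 st.py; 
```

```text
cw 79.62 p [ 503.72 -188.34  129.59] F [ 0.9 -0.1  4.2] T [ 0.24 -0.36 -0.12] op 13.55 tilt [0.07 0.  ]
```

```bash
python3 -m inch '[-0.04,0,0,0,0,0,-1,0,0,0,0,0,0,-1]'>/dev/null; python3 st.py;python3 -c "
from h import *
cv2.imwrite('pics/w5.png',cv2.convertScaleAbs(camera('wrist'),alpha=2))"; python3 st.py
```

```text
cw 79.66 p [ 503.63 -188.34  129.74] F [2.7 0.6 3.9] T [ 0.31 -0.82  0.01] op 13.95 tilt [0.05 0.01]
cw 79.69 p [ 503.62 -188.37  129.73] F [2.7 0.7 3.4] T [ 0.38 -0.79 -0.03] op 13.4 tilt [0.05 0.01]
```

View pics/w5.png

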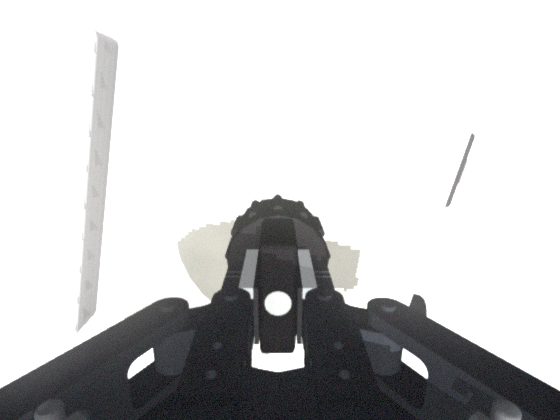

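```bash
python3 -m inch '[-0.06,0,0,0,0,0,-1,0,0,0,0,0,0,-1,0,0,0,0,0,0,-1]'>/dev/null; python3 st.py
```

```text
cw 79.79 p [ 503.47 -188.35  130.04] F [3.5 0.8 0.6] T [ 0.27 -1.31 -0.04] op 13.14 tilt [0.02 0.01]
```

```bash
python3 -m inch '[-0.06,0,0,0,0,0,-1,0,0,0,0,0,0,-1,0,0,0,0,0,0,-1]'>/dev/null; python3 st.py
```

```text
cw 79.81 p [ 503.24 -188.34  130.37] F [ 5.  -0.5 -2. ] T [ 0.09 -1.64 -0.06] op 13.57 tilt [-0.02  0.02]
```

```bash
python3 -m inch '[0,0,0,0,0,0,-1,0,0,0,0,0,0,-1]'>/dev/null; python3 st.py;python3 -m inch '[0,0,0,2.5,0,0,-1,0,0,0,0,0,0,-1,0,0,0,0,0,0,-1]'>/dev/null; python3 st.py
```

```text
cw 79.81 p [ 503.13 -188.41  130.64] F [ 3.7  1.7 -1.3] T [ 0.25 -1.38 -0.07] op 13.57 tilt [-0.03  0.01]
cw 82.26 p [ 503.01 -188.65  131.63] F [0.2 2.6 6. ] T [ 0.82  0.07 -0.15] op 13.52 tilt [-0.01 -0.03]
```

```bash
python3 -m inch '[-0.08,0,0,0,0,0,-1,0,0,0,0,0,0,-1]'>/dev/null; python3 st.py;python3 -m inch '[-0.08,0,0,0,0,0,-1,0,0,0,0,0,0,-1,0,0,0,0,0,0,-1]'>/dev/null; python3 st.py
```

```text
cw 82.29 p [ 503.  -188.6  131.7] F [0.2 1.  4.2] T [ 0.54 -0.03 -0.11] op 13.44 tilt [-0.03 -0.01]
cw 82.32 p [ 502.96 -188.54  131.78] F [ 1.6  0.5 -1.8] T [-0.01 -0.47 -0.08] op 13.27 tilt [-0.06 -0.  ]
```

```bash
python3 -m inch '[-0.1,0,0,0,0,0,-1,0,0,0,0,0,0,-1,0,0,0,0,0,0,-1]'>/dev/null; python3 st.py
```

```text
cw 82.31 p [ 502.83 -188.32  132.53] F [ 1.4  0.  -5.6] T [-0.01 -0.47 -0.07] op 13.29 tilt [-0.09  0.03]
```

```bash
python3 -m inch '[0,0,0,0,0,0,-1,0,0,0,0,0,0,-1]'>/dev/null; python3 st.py;python3 -m inch '[0,0,0,0,0,0,-1,0,0,0,0,0,0,-1]'>/dev/null; python3 st.py; python3 -c "
from h import *
cv2.imwrite('pics/s6.png',cv2.resize(cv2.convertScaleAbs(camera('scene')[140:250,150:290],alpha=2),None,fx=5,fy=5))"
```

```text
cw 82.31 p [ 502.91 -188.39  133.05] F [ 0.5  0.1 -3.3] T [ 0.24 -0.09 -0.07] op 13.44 tilt [-0.06  0.01]
cw 82.31 p [ 503.   -188.48  133.41] F [-0.1  1.3 -4.1] T [ 0.32  0.21 -0.05] op 13.26 tilt [-0.04 -0.  ]
```

View pics/s6.png

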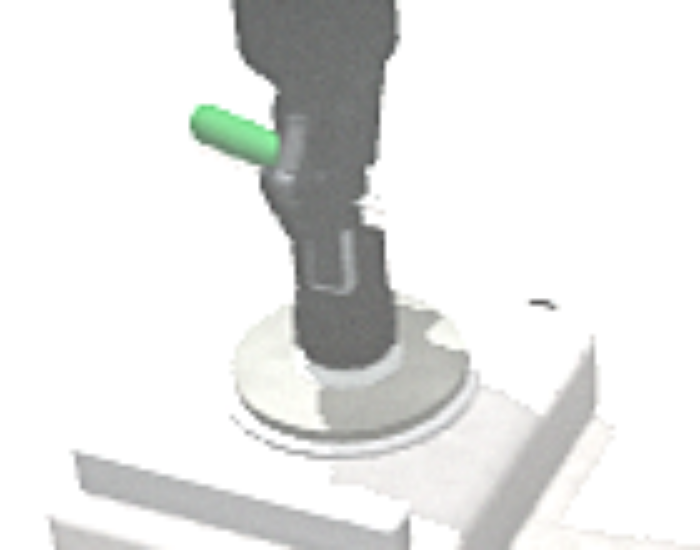

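```bash
python3 -m inch '[-0.08,0,0,0,0,0,-1,-0.08,0,0,0,0,0,-1,-0.08,0,0,0,0,0,-1]'; python3 st.py
```

```text
clock: 10.55
position: [0.5036, -0.1888, 0.1366]
tool_rot: [-1.245, 1.186, 1.242]
contact_force: [-0.4, -0.3, -0.6]
opening: 0.0135
cw 82.31 p [ 503.63 -188.76  136.62] F [-0.4 -0.3 -0.6] T [-0.   -0.03  0.04] op 13.51 tilt [ 0.08 -0.04]
```

```bash
python3 -m inch '[-0.4,0,0,0,0,0,-1,-0.4,0,0,0,0,0,-1,-0.6,0,0,0,0,0,-1,-0.8,0,0,0,0,0,-1,-0.8,0,0,0,0,0,-1]'; python3 st.py
python3 -m inch '[-3,0,0,0,0,0,-1,-3,0,0,0,0,0,-1,-1,0,0,0,0,0,-1,0,0,0,0,0,0,-1]'; python3 st.py; python3 -c "
from h import *
cv2.imwrite('pics/s7.png',cv2.resize(cv2.convertScaleAbs(camera('scene')[100:240,140:290],alpha=2),None,fx=4,fy=4))
cv2.imwrite('pics/w7.png',cv2.convertScaleAbs(camera('wrist'),alpha=2))
s=state();print(s['q'].round(3),R.from_rotvec(s['tool_rot']).as_matrix().round(3).tolist())"
```

```text
clock: 11.05
position: [0.5034, -0.1886, 0.1668]
tool_rot: [-1.244, 1.187, 1.243]
contact_force: [0.8, 0.4, -0.6]
opening: 0.0132
cw 82.31 p [ 503.38 -188.56  166.75] F [ 0.8  0.4 -0.6] T [-0.02  0.03  0.02] op 13.24 tilt [ 0.03 -0.02]
clock: 11.45
position: [0.504, -0.1886, 0.238]
tool_rot: [-1.246, 1.184, 1.241]
contact_force: [-0.2, -0.0, -2.5]
opening: 0.0137
cw 82.31 p [ 503.99 -188.62  237.95] F [-0.2 -0.  -2.5] T [ 0.05 -0.02 -0.03] op 13.72 tilt [ 0.21 -0.02]
[ 1.600e-02 -1.260e-01 -7.000e-02 -1.000e-03 -1.628e+00  3.100e-02] [[-0.001, -0.999, -0.047], [0.001, -0.047, 0.999], [-1.0, 0.001, 0.001]]
```

View pics/s7.png

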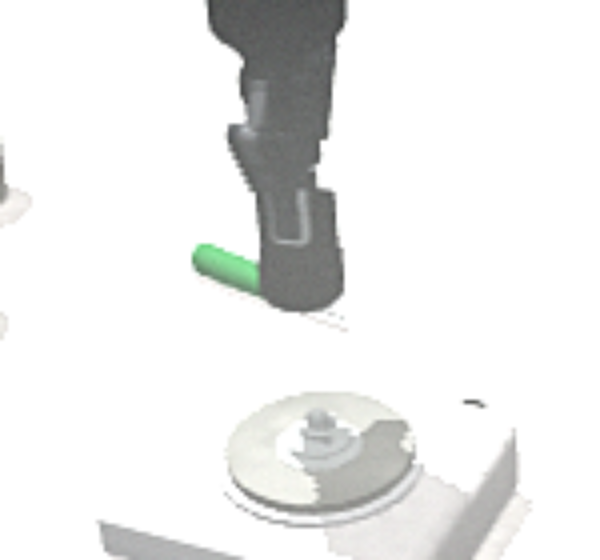

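View pics/w7.png

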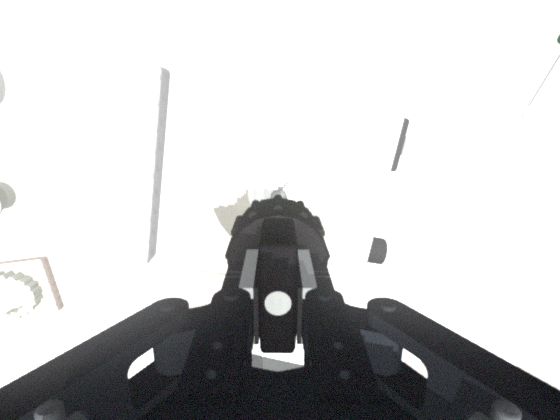

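The knob is off. The scene view shows the bare spindle near (320,425) with the knob hanging well above it, held square in the grip. Next I'll carry it to the tray.

```bash
python3 -m inch '[0,-0.4,2,0,0,0,-1,0,-0.85,4.2,0,0,0,-1,0,-0.85,4.2,0,0,0,-1,0,-0.85,4.3,0,0,0,-1,0,-0.85,4.3,0,0,0,-1,0,-0.85,4.3,0,0,0,-1,0,-0.85,4.3,0,0,0,-1,0,-0.85,4.3,0,0,0,-1,0,-0.85,4.3,0,0,0,-1,0,-0.85,4.3,0,0,0,-1,0,-0.5,2.75,0,0,0,-1,0,0,0,0,0,0,-1]'; python3 -m inch '[0,0,0,0,0,0,-1,0,0,0,0,0,0,-1]'; python3 st.py; python3 -c "
from h import *
im=camera('top');cv2.imwrite('pics/t8.png',cv2.resize(cv2.convertScaleAbs(im[110:290,70:290],alpha=2),None,fx=3,fy=3))
im=camera('wrist');cv2.imwrite('pics/w8.png',cv2.convertScaleAbs(im,alpha=1.5))
P=camera_params('wrist');s=state();print(s['position'])
"
```

```text
clock: 12.75
position: [0.5674, 0.2507, 0.2318]
tool_rot: [-1.246, 1.19, 1.249]
contact_force: [0.2, -0.2, -3.1]
opening: 0.0131
clock: 12.95
position: [0.5682, 0.2468, 0.2348]
tool_rot: [-1.244, 1.189, 1.244]
contact_force: [-1.5, -0.3, -1.7]
opening: 0.0132
cw 82.34 p [568.17 246.82 234.8 ] F [-1.5 -0.3 -1.7] T [-0.04 -0.01 -0.04] op 13.23 tilt [-0.07 -0.07]
[0.56837463 0.24659696 0.23563922]
```

View pics/w8.png

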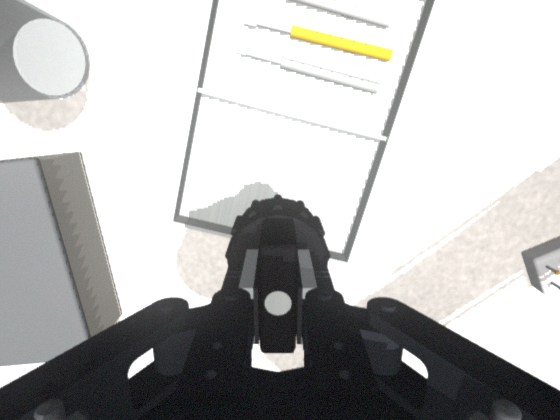

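View pics/t8.png

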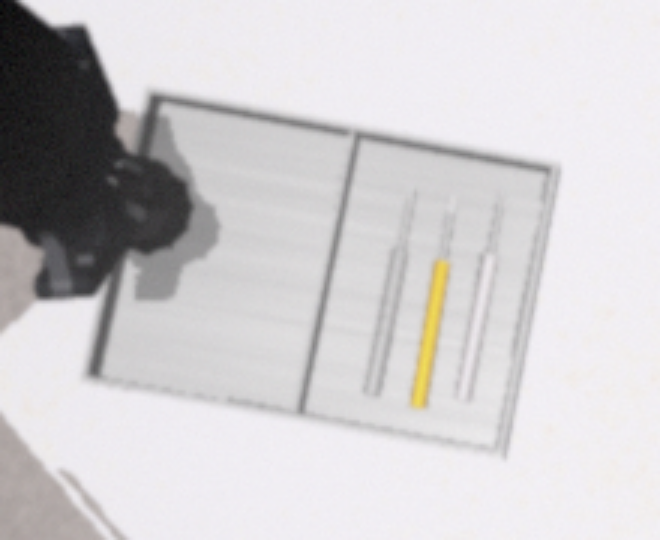

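```bash
python3 - <<'E'
from h import *
P=camera_params("wrist")
q=[ray(P,*c) for c in((200,91,.02),(386,138,.02),(348,261,.028),(176,221,.028))]
for x in q:print(x.round(4))
print(np.mean(q,0),state()["position"])
E
```

```text
[0.6483 0.1638 0.02  ]
[0.4615 0.2003 0.02  ]
[0.4881 0.3328 0.028 ]
[0.6736 0.2955 0.028 ]
[0.56790277 0.24809732 0.024     ] [0.56837463 0.24659696 0.23563922]
```

```bash
python3 -m inch '[2,0,0,0,0,0,-1,4,0,0,0,0,0,-1,4,0,0,0,0,0,-1,4,0,0,0,0,0,-1,2.5,0,0,0,0,0,-1,1,0,0,0,0,0,-1,0,0,0,0,0,0,-1,0,0,0,0,0,0,-1]'; python3 st.py
```

```text
clock: 13.85
position: [0.5694, 0.2476, 0.0629]
tool_rot: [-1.244, 1.184, 1.242]
contact_force: [0.3, 0.3, -1.4]
opening: 0.0134
cw 82.32 p [569.41 247.64  62.91] F [ 0.3  0.3 -1.4] T [-0.02 -0.01  0.04] op 13.43 tilt [0.15 0.06]
```

```bash
python3 -m inch '[0.5,0,0,0,0,0,-1,0.5,0,0,0,0,0,-1,0.3,0,0,0,0,0,-1,0.2,0,0,0,0,0,-1,0,0,0,0,0,0,-1,0,0,0,0,0,0,-1]'>/dev/null; python3 st.py;python3 -m inch '[0.1,0,0,0,0,0,-1,0,0,0,0,0,0,-1]'>/dev/null; python3 st.py
```

```text
cw 82.31 p [568.45 247.55  45.86] F [ 0.4  0.8 -1.2] T [0.01 0.01 0.04] op 13.2 tilt [ 0.01 -0.01]
cw 82.31 p [568.37 247.53  44.74] F [ 1.   0.6 -2.7] T [-0.    0.07 -0.01] op 13.34 tilt [-0.   -0.01]
```

```bash
python3 -m inch '[0.04,0,0,0,0,0,-1,0,0,0,0,0,0,-1]'>/dev/null; python3 st.py;python3 -m inch '[0.04,0,0,0,0,0,-1,0,0,0,0,0,0,-1]'>/dev/null; python3 st.py
```

```text
cw 82.31 p [568.39 247.5   44.35] F [-0.5 -0.4 -1.7] T [ 0.02  0.   -0.  ] op 13.2 tilt [ 0.   -0.01]
cw 82.31 p [568.5  247.53  44.31] F [ 0.  -0.2  1. ] T [-0.13  0.31  0.03] op 13.51 tilt [ 0.02 -0.  ]
```

```bash
python3 -m inch '[0.01,0,0,0,0,0,-1,0,0,0,0,0,0,-0.6,0,0,0,0,0,0,-0.5,0,0,0,0,0,0,-0.35,0,0,0,0,0,0,-0.2,0,0,0,0,0,0,-0.2]'; python3 st.py; python3 -c "
from h import *
cv2.imwrite('pics/w9.png',cv2.convertScaleAbs(camera('wrist'),alpha=2))"
```

```text
clock: 15.65
position: [0.5684, 0.2476, 0.0439]
tool_rot: [-1.244, 1.187, 1.244]
contact_force: [0.3, 0.1, -0.2]
opening: 0.0341
cw 82.31 p [568.44 247.56  43.9 ] F [ 0.3  0.1 -0.2] T [-0.01  0.   -0.02] op 34.11 tilt [ 0.01 -0.  ]
```

View pics/w9.png

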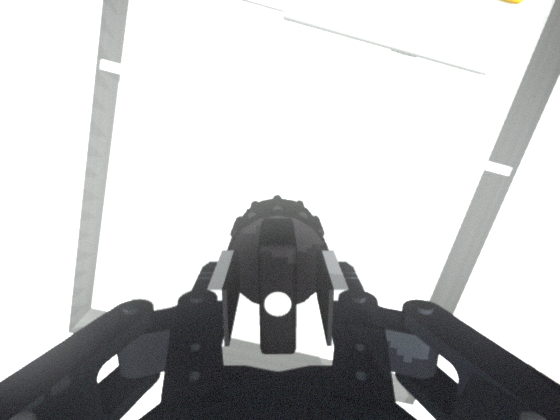

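The jaws are clear on both sides and the dot is centred at (277,303), so I'll retreat straight up.

```bash
python3 -m inch '[-0.5,0,0,0,0,0,-0.2,-1,0,0,0,0,0,-0.2,-2,0,0,0,0,0,-0.2,-3,0,0,0,0,0,0,-3,0,0,0,0,0,0,-4,0,0,0,0,0,0,-4,0,0,0,0,0,0,0,0,0,0,0,0,0,0,0,0,0,0,0,0]'; python3 -m inch '[0,0,-4,0,0,0,0,0,0,-4,0,0,0,0,0,0,-4,0,0,0,0,0,0,-4,0,0,0,0,0,0,-4,0,0,0,0,0,0,-4,0,0,0,0,0,0,0,0,0,0,0,0,0,0,0,0,0,0,0]';python3 st.py; python3 -c "
from h import *
im=camera('top');cv2.imwrite('pics/t10.png',cv2.resize(cv2.convertScaleAbs(im[110:290,70:290],alpha=2),None,fx=3,fy=3))
im=camera('scene');cv2.imwrite('pics/s10.png',cv2.resize(cv2.convertScaleAbs(im[170:330,150:450],alpha=1.5),None,fx=2.5,fy=2.5))
"
```

```text
clock: 16.6
position: [0.5688, 0.2479, 0.2212]
tool_rot: [-1.243, 1.183, 1.243]
contact_force: [0.1, 0.2, -1.5]
opening: 0.0423
cw 82.31 p [568.8  247.86 221.17] F [ 0.1  0.2 -1.5] T [-0.02  0.02 -0.  ] op 42.31 tilt [0.16 0.13]validation failed for argument at $...
```

View pics/t10.png

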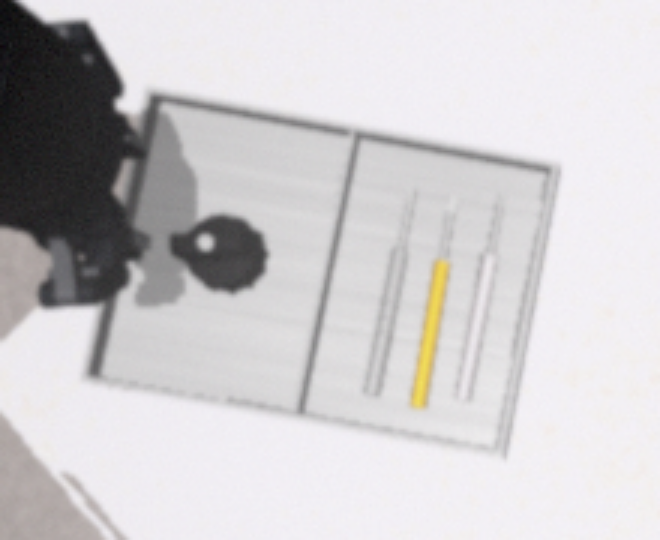

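View pics/s10.png

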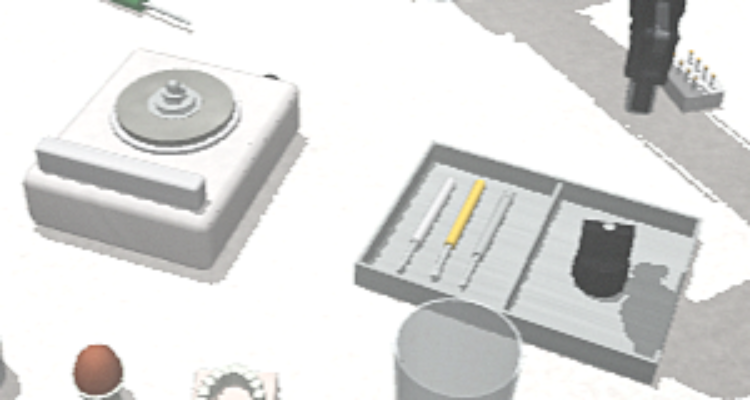

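The top picture shows the knob upright in the middle of the empty compartment, with its hub at (228,255). The instruments haven't moved. The gripper is clear, so I'm handing in.

```bash
python3 -m inch '[0,0,0,0,0,0,0]'; python3 -c "
from workcell import *
print(state()['contact_force'],state()['clock']);print(job_done())"
```

```text
clock: 16.8
position: [0.5679, 0.2473, 0.2175]
tool_rot: [-1.244, 1.189, 1.245]
contact_force: [0.0, -0.7, -0.8]
opening: 0.0425
[ 0.01024476 -0.67857714 -0.77118005] 16.8
the job is handed in; nothing more can be done
None
```

I unscrewed the knob clockwise, lifted it off the spindle, and stood it grip bar up near the centre of the empty compartment. I handed the job in at 16.8 s.

- **Unscrewing:** I turned in steps of about 4°, following the thread's rise. The thread clearly let go at about 82° (1.4 rad): the knob rose about 1 mm and pushed up on the gripper with 6 N.
- **Pulling tests:** The feel was unclear from about 72° on, so I tested with small pulls of 1 mm or less before the clear jump. The force readings I took while it was on the spindle never passed about 6 N.
- **Placing:** I touched the knob down with about 1 N before opening the fingers.
- **Last checks:** The last pictures show the knob upright, the three instruments where they were, and the spindle bare. The gripper is open and well above the tray, with the force reading near zero.
- **Disagreements:** Camera measurements differed by 1 to 2 mm. An extra sideways move away from the tray was refused because I typed the rows wrongly; the arm was already clear, so I left it out.

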